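# Snap the sample tray onto the sample changer's drive pins

### The job

Fit the loose blue sample tray onto the white sample changer: lower it over the central spindle and, with the tray resting only lightly on the five drive pins, turn it until its five pin holes find the pins and it drops over them; then press it down until it snaps fully home, flat on the drive plate, and let go. Work gently: never lean on the pins with more than 40 N, do not slam the tray home, and leave the other things on the worktop where they stand.

Things in the scene. Friction and masses are not known exactly. Their poses are not given: they have to be found in the camera images.
- tray_grip (a point): Point on the tray's axis, 42 mm above its underside, in the grip block, where it is grasped from above; axes as tray. The block measures 40 mm along the tray's x and 30 mm along its y (close the fingers along y, on the two ribbed faces); it rises from the disc's top face (16 mm above the underside) to 56 mm above the underside.
- tray_seat (a point): Centre of the tray's underside, 42 mm below tray_grip; axes as tray. Here opens a blind bore, 36 mm deep, that takes the changer's spindle: 22 mm wide at its flared mouth, 18 mm at its narrowest lip. The underside lies on the drive plate when the tray is home.
- drive_axis (a point): Centre of the top face of the dark steel drive plate (76 mm across), 64 mm above the worktop, on its vertical turning axis; axes along the case, not the plate. On the plate stand a spindle and five bright pins, 6 mm wide, 14 mm high, 72 degrees apart on a circle of 30 mm radius. Tray holes go over them within about 3 degrees. Over about 12 N of press, a turned tray drags the plate round with it.
- vial_a: bystander: sample vial, 27 mm wide, 58 mm high; origin at its underside
- vial_b: bystander: sample vial, 27 mm wide, 58 mm high, blue cap; origin at its underside
- vial_c: bystander: sample vial, 27 mm wide, 58 mm high; origin at its underside
- wash_bottle: bystander: white wash bottle with bent spout, 65 mm wide, 181 mm high; origin at its underside
- buffer_green: bystander: white screw-cap bottle with a green band, 49 mm wide, 100 mm high; origin at its underside
- buffer_red: bystander: white screw-cap bottle with a red band, 49 mm wide, 100 mm high; origin at its underside
- flask: bystander: conical glass flask, 97 mm wide, 154 mm high; origin at its underside
- bulb: bystander: red rubber pipette filler, 54 mm wide, 80 mm high; origin at its underside
- tray: The loose sample tray: dark blue plastic disc, 146 mm across, 16 mm thick, about 300 g, lying flat at the left; eight empty 28 mm vial pockets round its rim, a grip block in the middle. Between them five 9.5 mm through holes on a circle of 30 mm radius, at 0, 72, 144, 216, 288 degrees from the tray's x axis: it fits in five positions. Origin: centre of its underside, z up.
- changer: Sample changer, fixed at the right: low white case, 160 mm along x, 140 mm along y, 52 mm high, with a turning drive plate on top. Origin: centre of its underside; axes along the case, z up. The plate was left at any angle, which these axes do not tell: the pins' angle must be seen or felt. Close to its left, over a small beaker, stands an electrode arm some 0.3 m high: keep clear of it.
- spindle_top (a point): Tip of the steel spindle, 30 mm above the drive plate: 16 mm wide up to 20 mm, then a cone. When the holes meet the pins, the tray drops from 14 mm to about 8.5 mm above the plate, where three sprung balls in the spindle's foot stop it; a push of some 5 to 12 N takes it past them, and it snaps down flat on the plate and is held.

How it is judged:
By the outcome, as a careful person would: the job done as asked, in the order asked, and still so for the second after the job is handed in, with the robot touching nothing.
It also fails if it takes over 67 s, if anything falls off the work surface, if the arm or the gripper's body presses on something with over 40 N, if the wrist force passes 120 N, or if a joint passes its speed limit or range.

### The arm

A 7-joint arm with a two-finger parallel gripper is mounted at the origin on a cart in front of the work surface, level with it; the furniture and walls round the work are solid. World frame = base frame: x ahead of the robot, y to its left, z up, the work surface at z = 0. Lengths are in m, angles in rad, forces in N, time in s.
With the tool pointing down it reaches from about 0.425 to 0.925 m from the base axis. Payload 6.8 kg.
Tool frame: the origin (TCP) lies at the very end of the fingers, on their centre line; the grasp point (between the pads) lies 19 mm behind it (r.grip_point_offset is the distance from the TCP to the grasp point, in m); z points along the fingers, y is the line along which they close (so a half turn about z gives the same grasp; the last joint's range is limited). The gripper opens to 88 mm and grips with 3 to 60 N. Pads are 20 mm wide; open, the fingers measure 115 mm over their backs; the gripper's body (75 mm by 178 mm) begins 61 mm behind the grasp point.
Start: joints at [1.04, 0.477, 0.022, 1.555, -0.011, 1.109, -0.083], TCP at [0.277, -0.616, 0.223] pointing down, gripper open.
Joint ranges: [-2.96, 2.96], [-0.34, 2.1], [-1.41, 1.46], [0.24, 2.44], [-1.37, 4.51], [0.17, 1.92], [-2.96, 2.96]. Speed limits (rad/s): [2.39, 2.39, 3.14, 3.14, 3.14, 3.14, 3.14].

### API

Orientations are given as a rotation vector (axis times angle).
In Python, from plant import r gives the robot as it stands.
- The arm moves only by the tool send_rows, never from a script. Its argument "series" is a list of rows, each an object of numbers: "x", "y", "z": the shift along the tool's x, y, z in mm; "roll": the turn about the tool's z in degrees; "gripper": the finger opening in mm, from 0 to 87.8. In form: [{"x": .., "y": .., "z": .., "roll": .., "gripper": ..}, ...]. A call has exactly 5 rows; each row is the pose to reach, as a shift and turn from the pose commanded when the call began, along the tool's axes at that moment; what a row does not reach only later rows make up. A row lasts 1/8 s, in which the tool goes at most 62.5 mm and 10.7 degrees, less where a joint would pass 70% of its speed; a pose out of reach is approached as far as the arm can. A call with a gripper value outside its range is refused whole. The fingers move at their own pace and stop on an object; the grip force is fixed at half the most. Time passes only in rows, so rows that repeat a pose let the fingers close, or fill a call up. It gives the time, the measured TCP pose, the force, the opening and the grip force at its end, in the units of the state.
- r.get_obs(): the state, without advancing time (a new reading comes with each control period).
- r.camera(name): name is "side" or "top"; returns (picture, depth): 384x512x3 uint8, red, green, blue; 384x512 float32, m along the optical axis (not along the pixel's ray), 0 where there is no reading.
- r.camera_params(name): a dict with "mtx" (3x3 intrinsics, pixels), "rvec" (rotation vector, rad) and "tvec" (3), from world to camera coordinates, as OpenCV has them. Camera axes: x right, y down, z forward; pixel columns grow to the right and rows downward; lengths in m; the calibration is good to about 2 mm. A picture is of the moment at which its call begins. camera_params takes no time and is no camera call.
- r.hand_in(): hands the job in; it is judged then, once.
The state is a dict: "t": time; "joint_positions": joint angles; "dq": joint speeds; "tau": joint torques, N m; "tcp_pos": TCP position; "orientation": TCP orientation; "contact_force": force on the tool from outside, world axes, zero at the start; "wrist_torque": the same for the moment, N m; "gripper_width": finger opening in m; "grasp_force": force on a finger pad.
Only numpy, scipy, OpenCV 4.12 (cv2) and the standard library are available. Lean on these libraries where they do the work, as an engineer would, in place of code of your own. Each camera call takes 0.05 s, during which the arm holds its last target. There are 200 camera calls.

## Working session

There is one attempt and no reset: what is moved stays moved. The work goes in short steps, Python scripts to look and compute and a tool call to move; the robot and the scene stay as the last step left them, time stands still between calls to the robot, and variables do not carry over. Pictures are saved under pics/ and viewed, at most 10 in all, crops included, and the job is handed in when it is done.

Besides the shell and the picture viewer there is one more tool, called after "Request:" as name(argument=value, ...), one argument or row to a line, values as JSON. send_rows: Moves the arm, as the interface text tells. Its arguments: {"type":"object","properties":{"series":{"type":"array"}},"required":["series"]}

```bash
mkdir -p pics; cat > h.py <<'E'
import numpy as np, cv2
from plant import r
def shot(n,tag):
    p,d=r.camera(n); cv2.imwrite(f'pics/{tag}.png',p[:,:,::-1]); np.save(f'pics/{tag}.npy',d); return p,d
def world(n,d):
    c=r.camera_params(n);K=np.array(c['mtx']);R=cv2.Rodrigues(np.array(c['rvec'],float))[0];t=np.array(c['tvec']).ravel()
    v,u=np.mgrid[:d.shape[0],:d.shape[1]]
    P=np.stack([(u-K[0,2])/K[0,0]*d,(v-K[1,2])/K[1,1]*d,d],-1)
    return (P-t)@R
E
python3 - <<'E'
from h import *
for n in('top','side'):
    shot(n,n+'0'); c=r.camera_params(n);R=cv2.Rodrigues(np.array(c['rvec'],float))[0];print(n,-R.T@np.array(c['tvec']).ravel(),R.round(2).tolist(),np.array(c['mtx'])[0,0])
o=r.get_obs();print(o)
E
```

```text
top [ 0.38514006 -0.06206626  1.17587715] [[-0.02, -1.0, -0.03], [-0.99, 0.03, -0.17], [0.17, 0.03, -0.98]] 351.3412382733726
side [0.26473479 0.83584452 0.47681036] [[-0.95, -0.3, 0.0], [-0.12, 0.36, -0.93], [0.28, -0.88, -0.38]] 377.66581084710697
{'t': 0.1, 'joint_positions': array([ 1.0398754 ,  0.47770654,  0.02236316,  1.55631953, -0.01148332,
        1.1092859 , -0.08308907]), 'dq': array([ 0.0009519 ,  0.00030405, -0.00018658, -0.00297819, -0.00063566,
        0.00047681,  0.00026803]), 'tau': array([ 4.18904689e-03, -5.84089816e+01,  1.53920341e+00, -2.73308480e+01,
       -5.44394762e-02,  1.30956751e-02,  2.22417890e-05]), 'tcp_pos': array([ 0.276735  , -0.61508882,  0.22180061]), 'orientation': array([-3.07015464e+00, -6.58941634e-01,  7.35357308e-04]), 'contact_force': array([0.33096846, 0.05910282, 0.46422878]), 'wrist_torque': array([0.03749847, 0.03031778, 0.08115955]), 'grasp_force': 0.0, 'gripper_width': 0.0878605346898168}
```

View pics/top0.png

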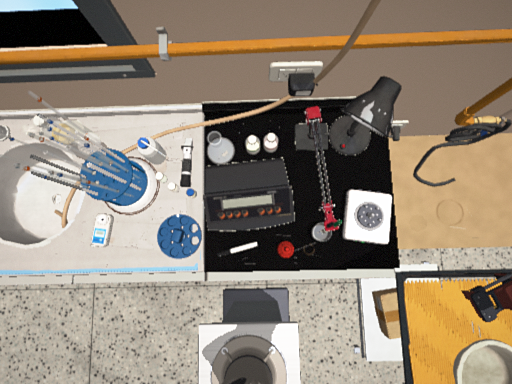

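View pics/side0.png

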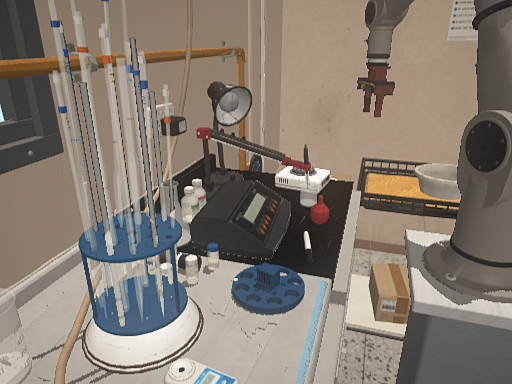

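The top view shows the tray at about (180,236) and the changer plate at about (368,216). The electrode arm runs from (315,115) to (330,230), with the bulb at (286,249). Next I measure both.

```bash
python3 - <<'E'
from h import *
p=cv2.imread('pics/top0.png');d=np.load('pics/top0.npy');W=world('top',d)
a=cv2.resize(p[206:266,150:210],(400,400),interpolation=cv2.INTER_CUBIC);b=cv2.resize(p[186:246,338:398],(400,400),interpolation=cv2.INTER_CUBIC)
cv2.imwrite('pics/crop1.png',np.hstack([a,b]))
for n,(r0,r1,c0,c1) in dict(tray=(206,266,150,210),chg=(180,250,335,400)).items():
    w=W[r0:r1,c0:c1].reshape(-1,3);h=p[r0:r1,c0:c1].reshape(-1,3).astype(int)
    print(n,np.histogram(w[:,2],np.arange(-.01,.15,.01)))
    if n=='tray':
        m=(h[:,0]-h[:,2]>25)
        for lo,hi in((.008,.024),(.045,.065)):
            s=w[m&(w[:,2]>lo)&(w[:,2]<hi)];c=cv2.minEnclosingCircle(s[:,:2].astype(np.float32));print(lo,len(s),s.mean(0),c)
            print(cv2.minAreaRect((s[:,:2]*1000).astype(np.float32)))
    else:
        for lo,hi in((.044,.057),(.06,.068),(.072,.084),(.086,.1)):
            s=w[(w[:,2]>lo)&(w[:,2]<hi)]
            if len(s)>2:print(lo,len(s),s.mean(0),cv2.minEnclosingCircle(s[:,:2].astype(np.float32)),cv2.minAreaRect((s[:,:2]*1000).astype(np.float32)))
# obstacles: heights in region
for c,rr in (((300,345),(105,245)),((205,290),(160,230)),((270,300),(235,262)),((160,200),(160,205)),((345,400),(75,140))):
    w=W[rr[0]:rr[1],c[0]:c[1]].reshape(-1,3);w=w[w[:,2]>.03];print(c,w.min(0).round(3),w.max(0).round(3))
w=W[190:245,305:345].reshape(-1,3);w=w[w[:,2]>.1];print('arm tip',w.min(0),w.max(0))
E
```

```text
tray (array([ 268, 2040,  824,  228,   13,   28,  125,   44,   20,    1,    0,
          0,    0,    0,    0]), array([-0.01,  0.  ,  0.01,  0.02,  0.03,  0.04,  0.05,  0.06,  0.07,
        0.08,  0.09,  0.1 ,  0.11,  0.12,  0.13,  0.14]))
0.008 949 [0.43105484 0.221404   0.01771678] ((0.41405144333839417, 0.21181155741214752), 0.09215324372053146)
((430.47393798828125, 214.19619750976562), (159.98956298828125, 143.22634887695312), 70.98807525634766)
0.045 122 [0.43327094 0.21920964 0.05670894] ((0.4330582320690155, 0.22008821368217468), 0.021936310455203056)
((433.5633544921875, 220.46044921875), (29.936073303222656, 39.41661834716797), 71.3516616821289)
chg (array([1271,  568,   13,   41,   60,  476, 1291,  400,   31,   15,    7,
          0,    1,   13,    2]), array([-0.01,  0.  ,  0.01,  0.02,  0.03,  0.04,  0.05,  0.06,  0.07,
        0.08,  0.09,  0.1 ,  0.11,  0.12,  0.13,  0.14]))
0.044 1639 [ 0.47814377 -0.39005512  0.05160544] ((0.48137718439102173, -0.3925151824951172), 0.10030773282051086) ((478.862548828125, -392.38031005859375), (140.57484436035156, 162.1875762939453),
[... 320 characters left out ...]
 0.032623082399368286) ((483.2468566894531, -394.6071472167969), (60.1407356262207, 58.27595520019531), 43.900962829589844)
0.086 16 [ 0.48149404 -0.39177125  0.09033592] ((0.4811433255672455, -0.3926999866962433), 0.00692442711442709) ((482.22576904296875, -392.5501403808594), (11.47541332244873, 10.32504940032959), 16.78581428527832)
(300, 345) [ 0.385 -0.34   0.03 ] [ 0.858 -0.062  1.176]
(205, 290) [ 0.385 -0.142  0.03 ] [0.682 0.127 1.176]
(270, 300) [ 0.359 -0.151  0.031] [ 0.407 -0.062  1.176]
(160, 200) [ 0.385 -0.062  0.03 ] [0.688 0.284 1.176]
(345, 400) [ 0.385 -0.534  0.03 ] [ 0.885 -0.062  1.176]
arm tip [ 0.38514006 -0.28020646  0.11464143] [ 0.55051688 -0.06206626  1.17587715]
```

View pics/crop1.png

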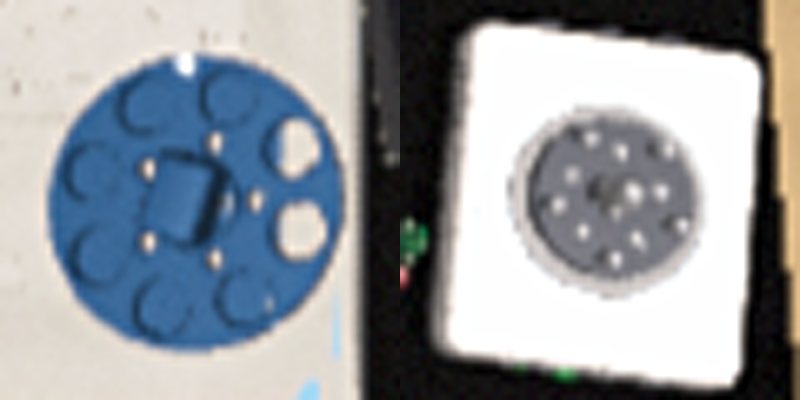

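The left crop shows the tray holes at (257,200), (216,143), (149,169), (149,241) and (216,259), so tray x lies near -18.6° in world. The right crop shows about ten bright spots on the plate around the spindle at (632,192), so I'll sort the pins from the flush marks by depth.

```bash
python3 - <<'E'
from h import *
from scipy.spatial.transform import Rotation as Ro
C=np.array([.4808,-.3923])
p=cv2.imread('pics/top0.png').astype(int).sum(2)
ds=[r.camera('top')[1] for _ in range(4)];ds.append(np.load('pics/top0.npy'))
Ws=[world('top',d)[186:246,338:398] for d in ds]
W=np.median(Ws,0);w=W.reshape(-1,3)
q=w[:,:2]-C;rad=np.hypot(*q.T);ang=np.degrees(np.arctan2(q[:,1],q[:,0]))
m=(w[:,2]>.070)&(rad>.02)&(rad<.04)
for i in np.argsort(ang):
    if m[i]:print(i%60+338,i//60+186,(rad[i]*1e3).round(1),ang[i].round(1),(w[i,2]*1e3).round(1),p[i//60+186,i%60+338])
# best pin phase
z=np.exp(5j*np.radians(ang[m]));print('phase',np.degrees(np.angle(z.mean()))/5,abs(z.mean()))
# tray holes: bright pixels / plate height low, on ring 30
pc=cv2.imread('pics/top0.png').astype(int);c=r.camera_params('top')
T=np.array([.4333,.2203])
best=[]
hsv=(pc[:,:,2]).astype(np.float32)
def score(T,ph,zz,n=5,rr=.03):
    a=np.radians(ph+72*np.arange(5));P=np.c_[T[0]+rr*np.cos(a),T[1]+rr*np.sin(a),np.full(5,zz)]
    uv=cv2.projectPoints(P,np.array(c['rvec'],float),np.array(c['tvec'],float),np.array(c['mtx']),None)[0].reshape(-1,2).astype(np.float32)
    return cv2.remap(hsv,uv[:,:1],uv[:,1:],cv2.INTER_LINEAR).mean()
for nm,T0,zz in(('tray',T,.012),('pins',C,.078)):
  res=[(score(T0+[dx,dy],ph,zz),ph,dx,dy) for ph in np.arange(-36,36,1.) for dx in np.arange(-.004,.0041,.001) for dy in np.arange(-.004,.0041,.001)]
  res.sort(reverse=True);print(nm,res[:6]); 
  for ph in range(-36,36,6):print(ph,max(x[0] for x in res if abs(x[1]-ph)<3 and abs(x[2])<.0015 and abs(x[3])<.0015).round(0),end=' ')
o=r.get_obs();M=Ro.from_rotvec(o['orientation']).as_matrix();print(M.round(3),o['tcp_pos'])
E
```

```text
379 220 31.0 -123.7 70.8 405
379 219 27.9 -121.6 78.0 451
380 219 30.8 -118.4 77.2 650
378 208 30.7 -50.4 77.6 656
377 208 28.4 -46.2 77.9 484
378 207 32.3 -45.9 79.7 605
377 207 31.2 -42.8 76.3 475
367 206 28.4 19.4 76.8 537
366 205 32.5 22.5 77.3 425
366 206 29.7 25.5 77.7 605
365 206 31.1 28.5 73.9 391
361 215 30.1 91.4 76.9 449
360 216 32.1 95.9 71.4 343
361 216 31.4 97.4 79.8 616
362 216 27.9 98.3 78.3 562
369 224 30.3 164.5 78.2 448
369 225 32.6 168.6 71.6 421
370 224 29.8 169.8 78.9 668
370 225 32.4 172.6 74.3 619
phase 24.29080584400892 0.9665455929318733
tray [(np.float32(210.3453), np.float64(-17.0), np.float64(-0.001), np.float64(0.001)), (np.float32(209.16484), np.float64(-16.0), np.float64(-0.001), np.float64(0.001)), (np.float32(208.44649), np.float64(-16.0), np.float64(-0.001), np.float64(0.0)), (np.float32(208.2875), np.float64(-18.0), np.float64(-0.001), np.float64(0.001)), (np.float32(207.44258), np.float64(-17.0), np.float64(0.0), np.float64(0.001)), (np.float32(207.28203), np.float64(-18.0), np.float64(-0.002), np.float64(0.001))]
-36 60.0 -30 84.0 -24 160.0 -18 210.0 -12 192.0 -6 104.0 0 64.0 6 60.0 12 61.0 18 61.0 24 60.0 30 58.0 pins [(np.float32(202.91464), np.float64(24.0), np.float64(-0.001), np.float64(-0.001)), (np.float32(202.35371), np.float64(24.0), np.float64(0.0), np.float64(-0.001)), (np.float32(201.11719), np.float64(25.0), np.float64(0.0), np.float64(-0.001)), (np.float32(200.59335), np.float64(25.0), np.float64(-0.001), np.float64(-0.001)), (np.float32(199.22188), np.float64(26.0), np.float64(-0.001), np.float64(0.0)), (np.float32(198.55196), np.float64(25.0), np.float64(0.0), np.float64(0.0))]
-36 129.0 -30 122.0 -24 126.0 -18 128.0 -12 133.0 -6 134.0 0 129.0 6 127.0 12 126.0 18 171.0 24 203.0 30 183.0 [[ 0.912  0.41  -0.   ]
 [ 0.41  -0.912  0.   ]
 [-0.    -0.001 -1.   ]] [ 0.27687227 -0.61541656  0.22233065]
```

```bash
python3 - <<'E'
from h import *
w=[]
for n in('top','side'):
    d=np.load(f'pics/{n}0.npy');w.append(world(n,d)[d>0])
w=np.vstack(w)
m=(w[:,2]>.01)&(w[:,2]<.6)&(w[:,0]>.3)&(w[:,0]<.75)&(w[:,1]>-.6)&(w[:,1]<.36)
w=w[m]
# max height map, 4 cm cells
xs=np.arange(.30,.76,.04);ys=np.arange(.36,-.6,-.04)
print('y\\x ',*[f'{x:4.2f}' for x in xs])
for y in ys:
    print(f'{y:5.2f}',*[f"{int(1000*s[:,2].max()) if len(s) else 0:4d}" for x in xs for s in [w[(abs(w[:,0]-x)<=.02)&(abs(w[:,1]-y)<=.02)]]])
e=w[(w[:,1]<-.2)&(w[:,1]>-.345)&(w[:,0]>.36)&(w[:,0]<.62)&(w[:,2]>.12)]
for x in np.arange(.38,.62,.02):
    s=e[abs(e[:,0]-x)<.01]
    if len(s):print(x.round(2),len(s),'ymin',s[:,1].min().round(3),'z',s[:,2].min().round(3),s[:,2].max().round(3))
E
```

```text
y\x  0.30 0.34 0.38 0.42 0.46 0.50 0.54 0.58 0.62 0.66 0.70 0.74
 0.36   11   11    0    0    0   20  417  403  557  588  555    0
 0.32    0   13   11    0   10   10  195  405  472  447  179  162
 0.28    0   15   23   25   22   23    0   23   65  102  183  162
 0.24   10   18   24   61   60   23    0   63   65  147  164   10
 0.20    0   19   25   62   61   23   60   63   43   42   38   41
 0.16    0   13   23   22   23   20   60   65   14   15   13   38
 0.12    0    0    0    0   55   78  100  101  100   93  155  154
 0.08    0    0   18    0   53   77  101  103   99   96  156  158
 0.04    0    0   25    0   54   75  100  102  100   99   85   84
 0.00    0    0   20   17   49   73   98  103  100   96   95  102
-0.04    0    0   19   14   46   72   94  102  100   97  100  103
-0.08    0    0   39    0   45   67   91  102  101   99   72  104
-0.12    0   43   82   55   44   67   89  101   99   97   69  103
-0.16    0    0   53   33   42   67   89   99    0    0    0   12
-0.20    0    0    0   62   61    0    0    0  194  213  223  223
-0.24    0    0    0  126  176  153  166  181
[... 151 characters left out ...]
1
-0.36    0    0   36   57   79   79   59   53    0  338  342  341
-0.40    0    0   49   59   91   95   58   42    0  310  328  332
-0.44    0    0   54   56   73   66   56   34    0    0    0   17
-0.48    0    0    0    0   46   55   55    0    0    0    0    0
-0.52    0    0    0    0    0    0    0    0    0    0    0    0
-0.56  591    0    0    0    0    0    0    0    0    0    0    0
0.44 121 ymin -0.28 z 0.12 0.17
0.46 161 ymin -0.282 z 0.121 0.183
0.48 87 ymin -0.267 z 0.12 0.136
0.5 124 ymin -0.27 z 0.121 0.143
0.52 123 ymin -0.27 z 0.122 0.157
0.54 103 ymin -0.26 z 0.123 0.163
0.56 98 ymin -0.258 z 0.128 0.17
0.58 103 ymin -0.255 z 0.133 0.175
0.6 101 ymin -0.251 z 0.142 0.182
```

```bash
cat >> h.py <<'E'
from scipy.spatial.transform import Rotation as Ro
def go(x,y,z,yaw,o=None):
    o=o or r.get_obs();M=Ro.from_rotvec(o['orientation']).as_matrix()
    th=np.degrees(np.arctan2(M[1,0],M[0,0]))
    s=M.T@(np.array([x,y,z])-o['tcp_pos'])*1e3
    print('t',round(o['t'],2),'tcp',o['tcp_pos'].round(4),'yaw',th.round(1),'tilt',M[:2,2].round(4),'F',o['contact_force'].round(1),'g',o['gripper_width'].round(4),'-> shift',s.round(1),'roll',round(-((yaw-th+180)%360-180),1))
E
python3 -c "
from h import *
go(.45,-.45,.40,70)
go(.56,-.15,.40,115)
"
```

```text
Traceback (most recent call last):
  File "h.py", line 15, in go
    print('t',round(o['t'],2),'tcp',o['tcp_pos'].round(4),'yaw',th.round(1),'tilt',M[:2,2].round(4),'F',o['contact_force'].round(1),'g',o['gripper_width'].round(4),'-> shift',s.round(1),'roll',round(-((yaw-th+180)%360-180),1))
                                                                                                                                        ^^^^^^^^^^^^^^^^^^^^^^^^
AttributeError: 'float' object has no attribute 'round'
```

```bash
sed -i "s/o\['gripper_width'\].round(4)/round(float(o['gripper_width']),4)/" h.py
python3 -c "
from h import *
go(.45,-.45,.40,70)
"
```

```text
t 0.3 tcp [ 0.2769 -0.6154  0.2223] yaw 24.2 tilt [-0.0003  0.0005] F [ 0.2 -0.6 -0.6] g 0.0879 -> shift [ 225.7  -79.9 -177.6] roll -45.8
```

Request:
send_rows(
  series=[
    {"x": 30,"y": -10,"z": -50,"roll": -9,"gripper": 87},
    {"x": 80,"y": -28,"z": -90,"roll": -18,"gripper": 87},
    {"x": 130,"y": -46,"z": -125,"roll": -27,"gripper": 87},
    {"x": 180,"y": -64,"z": -155,"roll": -36,"gripper": 87},
    {"x": 226,"y": -80,"z": -178,"roll": -45,"gripper": 87},
  ],
)

```text
t: 0.92
tcp_pos: [0.4515, -0.4485, 0.4023]
orientation: [2.58, 1.791, 0.001]
contact_force: [1.3, -0.5, -0.0]
gripper_width: 0.087
grasp_force: 0.0
```

```bash
python3 -c "
from h import *
go(.53,-.15,.38,115)
"
```

```text
t 0.93 tcp [ 0.4515 -0.4485  0.4023] yaw 69.5 tilt [ 0.0011 -0.0009] F [ 1.3 -0.5 -0. ] g 0.087 -> shift [307.1 -30.9  22.1] roll -45.5
```

Request:
send_rows(
  series=[
    {"x": 60,"y": -6,"z": 4,"roll": -9,"gripper": 87},
    {"x": 120,"y": -12,"z": 8,"roll": -18,"gripper": 87},
    {"x": 180,"y": -18,"z": 12,"roll": -27,"gripper": 87},
    {"x": 240,"y": -24,"z": 16,"roll": -36,"gripper": 87},
    {"x": 300,"y": -31,"z": 22,"roll": -45,"gripper": 87},
  ],
)

```text
t: 1.55
tcp_pos: [0.5279, -0.1566, 0.3788]
orientation: [1.699, 2.642, -0.0]
contact_force: [1.0, 0.6, 0.6]
gripper_width: 0.0871
grasp_force: 0.0
```

```bash
python3 -c "
from h import *
go(.44,.11,.25,162)
"
```

```text
t 1.55 tcp [ 0.5279 -0.1566  0.3788] yaw 114.5 tilt [ 0.0007 -0.0005] F [1.  0.6 0.6] g 0.0871 -> shift [279.1  30.5 128.6] roll -47.5
```

Request:
send_rows(
  series=[
    {"x": 56,"y": 6,"z": 15,"roll": -10,"gripper": 87},
    {"x": 112,"y": 12,"z": 35,"roll": -20,"gripper": 87},
    {"x": 168,"y": 18,"z": 65,"roll": -30,"gripper": 87},
    {"x": 224,"y": 24,"z": 95,"roll": -39,"gripper": 87},
    {"x": 279,"y": 30,"z": 128,"roll": -47.5,"gripper": 87},
  ],
)

```text
t: 2.17
tcp_pos: [0.4412, 0.1061, 0.2526]
orientation: [0.492, 3.101, 0.0]
contact_force: [0.1, -0.2, -0.1]
gripper_width: 0.0867
grasp_force: 0.0
```

```bash
python3 -c "
from h import *
go(.4328,.2208,.11,162)
"
```

```text
t 2.17 tcp [0.4412 0.1061 0.2526] yaw 162.0 tilt [ 0.0017 -0.0003] F [ 0.1 -0.2 -0.1] g 0.0867 -> shift [ 43.7 106.5 142.6] roll -0.0
```

Request:
send_rows(
  series=[
    {"x": 15,"y": 35,"z": 35,"roll": 0,"gripper": 87},
    {"x": 30,"y": 70,"z": 75,"roll": 0,"gripper": 87},
    {"x": 44,"y": 106,"z": 115,"roll": 0,"gripper": 87},
    {"x": 44,"y": 106,"z": 143,"roll": 0,"gripper": 87},
    {"x": 44,"y": 106,"z": 143,"roll": 0,"gripper": 87},
  ],
)

```text
t: 2.8
tcp_pos: [0.4318, 0.2186, 0.1084]
orientation: [-0.497, -3.098, 0.004]
contact_force: [-0.6, 0.5, -0.3]
gripper_width: 0.0866
grasp_force: 0.0
```

```bash
python3 - <<'E'
from h import *
go(.433,.2207,.023,162)
p,d=shot('top','top1');q,e=shot('side','side1')
cv2.imwrite('pics/crop2.png',np.hstack([cv2.resize(p[196:276,140:220],(400,400),interpolation=cv2.INTER_CUBIC),cv2.resize(q[210:320,215:325],(400,400),interpolation=cv2.INTER_CUBIC)]))
E
```

```text
t 2.8 tcp [0.4318 0.2186 0.1084] yaw 161.8 tilt [-0.004  -0.0016] F [-0.6  0.5 -0.3] g 0.0866 -> shift [-0.8  2.6 85.4] roll -0.2
```

View pics/crop2.png

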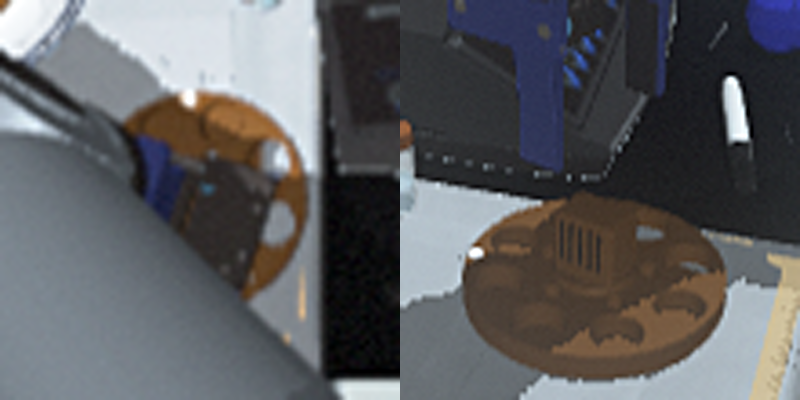

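The crop (red and blue swapped) shows the gripper straddling the block, which is at about (585,235) in the right half, with the ribbed faces towards the fingers. I lower and close.

Request:
send_rows(
  series=[
    {"x": 0,"y": 1,"z": 25,"roll": 0,"gripper": 87},
    {"x": 0,"y": 1,"z": 50,"roll": 0,"gripper": 87},
    {"x": 0,"y": 1,"z": 72,"roll": 0,"gripper": 87},
    {"x": 0,"y": 1,"z": 85,"roll": 0,"gripper": 87},
    {"x": 0,"y": 1,"z": 85,"roll": 0,"gripper": 87},
  ],
)

```text
t: 3.52
tcp_pos: [0.434, 0.2197, 0.0253]
orientation: [0.5, 3.101, -0.0]
contact_force: [-0.3, -0.5, 0.1]
gripper_width: 0.0873
grasp_force: 0.0
```

Request:
send_rows(
  series=[
    {"x": 0,"y": 0,"z": 0,"roll": 0,"gripper": 60},
    {"x": 0,"y": 0,"z": 0,"roll": 0,"gripper": 40},
    {"x": 0,"y": 0,"z": 0,"roll": 0,"gripper": 25},
    {"x": 0,"y": 0,"z": 0,"roll": 0,"gripper": 15},
    {"x": 0,"y": 0,"z": 0,"roll": 0,"gripper": 15},
  ],
)

```text
t: 4.15
tcp_pos: [0.4335, 0.22, 0.025]
orientation: [0.499, 3.102, -0.0]
contact_force: [0.0, 0.3, 0.1]
gripper_width: 0.0406
grasp_force: 0.0
```

```bash
python3 - <<'E'
from h import *
go(.433,.2207,.023,162)
E
```

```text
t 4.15 tcp [0.4335 0.22   0.025 ] yaw 161.7 tilt [ 0. -0.] F [0.  0.3 0.1] g 0.0406 -> shift [0.7 0.5 2. ] roll -0.3
```

Request:
send_rows(
  series=[
    {"x": 0,"y": 0,"z": 2,"roll": 0,"gripper": 15},
    {"x": 0,"y": 0,"z": 2,"roll": 0,"gripper": 15},
    {"x": 0,"y": 0,"z": 2,"roll": 0,"gripper": 15},
    {"x": 0,"y": 0,"z": 2,"roll": 0,"gripper": 15},
    {"x": 0,"y": 0,"z": 2,"roll": 0,"gripper": 15},
  ],
)

```text
t: 4.78
tcp_pos: [0.4337, 0.2202, 0.023]
orientation: [0.499, 3.102, 0.001]
contact_force: [0.5, 0.6, -0.8]
gripper_width: 0.0299
grasp_force: 29.8
```

Request:
send_rows(
  series=[
    {"x": 0,"y": 0,"z": -5,"roll": 0,"gripper": 15},
    {"x": 0,"y": 0,"z": -15,"roll": 0,"gripper": 15},
    {"x": 0,"y": 0,"z": -30,"roll": 0,"gripper": 15},
    {"x": 0,"y": 0,"z": -50,"roll": 0,"gripper": 15},
    {"x": 0,"y": 0,"z": -75,"roll": 0,"gripper": 15},
  ],
)

```text
t: 5.4
tcp_pos: [0.4332, 0.2199, 0.0993]
orientation: [-0.499, -3.102, 0.0]
contact_force: [-0.1, 0.1, -2.2]
gripper_width: 0.0299
grasp_force: 29.8
```

```bash
python3 - <<'E'
from h import *
print(r.get_obs()['grasp_force'])
go(.47,.10,.38,145)
E
```

```text
29.79420617222786
t 5.4 tcp [0.4332 0.2199 0.0993] yaw 161.7 tilt [-0.0003 -0.0002] F [-0.1  0.1 -2.2] g 0.0299 -> shift [ -72.4 -102.4 -280.7] roll 16.7
```

Request:
send_rows(
  series=[
    {"x": 0,"y": 0,"z": -40,"roll": 0,"gripper": 15},
    {"x": -5,"y": -8,"z": -90,"roll": 2,"gripper": 15},
    {"x": -20,"y": -30,"z": -145,"roll": 6,"gripper": 15},
    {"x": -40,"y": -60,"z": -195,"roll": 11,"gripper": 15},
    {"x": -62,"y": -90,"z": -240,"roll": 16,"gripper": 15},
  ],
)

```text
t: 6.02
tcp_pos: [0.4636, 0.1146, 0.3409]
orientation: [0.927, 3.0, 0.001]
contact_force: [1.7, -0.1, -2.7]
gripper_width: 0.0301
grasp_force: 29.8
```

```bash
python3 - <<'E'
from h import *
go(.53,-.12,.39,110)
E
```

```text
t 6.03 tcp [0.4636 0.1146 0.3409] yaw 145.6 tilt [ 0.0018 -0.0001] F [ 1.7 -0.1 -2.7] g 0.0301 -> shift [-187.3 -156.2  -49. ] roll 35.6
```

Request:
send_rows(
  series=[
    {"x": -35,"y": -30,"z": -15,"roll": 7,"gripper": 15},
    {"x": -73,"y": -61,"z": -30,"roll": 14,"gripper": 15},
    {"x": -111,"y": -92,"z": -42,"roll": 21,"gripper": 15},
    {"x": -149,"y": -124,"z": -49,"roll": 28,"gripper": 15},
    {"x": -187,"y": -156,"z": -49,"roll": 35,"gripper": 15},
  ],
)

```text
t: 6.65
tcp_pos: [0.5308, -0.12, 0.3886]
orientation: [1.789, 2.581, 0.001]
contact_force: [-0.1, 0.1, -2.3]
gripper_width: 0.0295
grasp_force: 29.8
```

```bash
python3 - <<'E'
from h import *
go(.4808,-.3923,.35,72)
E
```

```text
t 6.65 tcp [ 0.5308 -0.12    0.3886] yaw 110.6 tilt [ 0.0017 -0.    ] F [-0.1  0.1 -2.3] g 0.0295 -> shift [-237.4 -142.4   38.5] roll 38.6
```

Request:
send_rows(
  series=[
    {"x": -46,"y": -28,"z": 0,"roll": 8,"gripper": 15},
    {"x": -94,"y": -56,"z": 0,"roll": 16,"gripper": 15},
    {"x": -142,"y": -85,"z": 0,"roll": 24,"gripper": 15},
    {"x": -190,"y": -114,"z": 10,"roll": 32,"gripper": 15},
    {"x": -237,"y": -142,"z": 30,"roll": 38.5,"gripper": 15},
  ],
)

```text
t: 7.28
tcp_pos: [0.4815, -0.3923, 0.3585]
orientation: [2.539, 1.846, 0.003]
contact_force: [0.5, -0.0, -2.2]
gripper_width: 0.0301
grasp_force: 29.8
```

Request:
send_rows(
  series=[
    {"x": 0,"y": 0,"z": 35,"roll": 0,"gripper": 15},
    {"x": 0,"y": 0,"z": 75,"roll": 0,"gripper": 15},
    {"x": 0,"y": 0,"z": 115,"roll": 0,"gripper": 15},
    {"x": 0,"y": 0,"z": 150,"roll": 0,"gripper": 15},
    {"x": 0,"y": 0,"z": 180,"roll": 0,"gripper": 15},
  ],
)

```text
t: 7.9
tcp_pos: [0.4815, -0.3902, 0.1764]
orientation: [-2.537, -1.852, -0.001]
contact_force: [0.8, -0.7, -2.7]
gripper_width: 0.0299
grasp_force: 29.8
```

```bash
python3 - <<'E'
from h import *
go(.4808,-.3923,.135,72)
p,d=shot('top','top2');q,e=shot('side','side2')
cv2.imwrite('pics/crop3.png',np.hstack([cv2.resize(p[166:266,308:408],(400,400),interpolation=cv2.INTER_CUBIC),cv2.resize(q[110:220,245:355],(400,400),interpolation=cv2.INTER_CUBIC)])[:,:,::-1])
# tray disc centre estimate from top (blue pixels at disc height)
for n,pp,dd in(('top',p,d),('side',q,e)):
    W=world(n,dd);m=(pp[:,:,2].astype(int)-pp[:,:,0]>25)&(dd>0)&(abs(W[:,:,0]-.48)<.1)&(abs(W[:,:,1]+.392)<.1)&(W[:,:,2]>.1)
    s=W[m];print(n,len(s),s.min(0),s.max(0)); 
    if len(s)>5:print(cv2.minEnclosingCircle(s[:,:2].astype(np.float32)))
E
```

```text
t 7.9 tcp [ 0.4815 -0.3902  0.1764] yaw 72.3 tilt [0.     0.0014] F [ 0.8 -0.7 -2.7] g 0.0299 -> shift [-2.3 -0.  41.4] roll 0.3
top 1061 [ 0.41532327 -0.43001858  0.15312281] [ 0.55455499 -0.31411341  0.30114668]
((0.4850550591945648, -0.3835149109363556), 0.07283329963684082)
side 158 [ 0.40938111 -0.45348068  0.15165082] [ 0.54773904 -0.30893503  0.2071679 ]
((0.47646763920783997, -0.38214942812919617), 0.07370834797620773)
```

View pics/crop3.png

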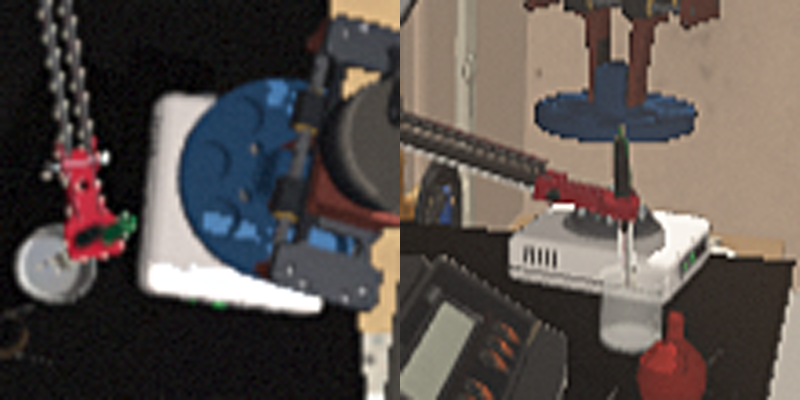

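The tray is level above the changer. The electrode's green tip, at (125,225) in the left crop, is about 3 cm clear of the tray edge at (180,200). I lower.

Request:
send_rows(
  series=[
    {"x": -2,"y": 0,"z": 15,"roll": 0,"gripper": 15},
    {"x": -2,"y": 0,"z": 32,"roll": 0,"gripper": 15},
    {"x": -2,"y": 0,"z": 46,"roll": 0,"gripper": 15},
    {"x": -2,"y": 0,"z": 54,"roll": 0,"gripper": 15},
    {"x": -2,"y": 0,"z": 54,"roll": 0,"gripper": 15},
  ],
)

```text
t: 8.62
tcp_pos: [0.481, -0.3926, 0.1223]
orientation: [-2.537, -1.851, 0.001]
contact_force: [-0.2, -0.0, -2.8]
gripper_width: 0.0299
grasp_force: 29.8
```

Request:
send_rows(
  series=[
    {"x": 0,"y": 0,"z": 2,"roll": 0,"gripper": 15},
    {"x": 0,"y": 0,"z": 4,"roll": 0,"gripper": 15},
    {"x": 0,"y": 0,"z": 6,"roll": 0,"gripper": 15},
    {"x": 0,"y": 0,"z": 8,"roll": 0,"gripper": 15},
    {"x": 0,"y": 0,"z": 8,"roll": 0,"gripper": 15},
  ],
)

```text
t: 9.25
tcp_pos: [0.4812, -0.3928, 0.1148]
orientation: [-2.538, -1.851, 0.0]
contact_force: [0.2, -0.4, -2.1]
gripper_width: 0.0301
grasp_force: 29.8
```

```bash
python3 - <<'E'
from h import *
go(.4808,-.3923,.101,72)
E
```

```text
t 9.25 tcp [ 0.4812 -0.3928  0.1148] yaw 72.2 tilt [-0.0003  0.0002] F [ 0.2 -0.4 -2.1] g 0.0301 -> shift [ 0.4 -0.5 13.8] roll 0.2
```

Request:
send_rows(
  series=[
    {"x": 0,"y": 0,"z": 2,"roll": 0,"gripper": 15},
    {"x": 0,"y": 0,"z": 4,"roll": 0,"gripper": 15},
    {"x": 0,"y": 0,"z": 6,"roll": 0,"gripper": 15},
    {"x": 0,"y": 0,"z": 8,"roll": 0,"gripper": 15},
    {"x": 0,"y": 0,"z": 8,"roll": 0,"gripper": 15},
  ],
)

```text
t: 9.88
tcp_pos: [0.4812, -0.3928, 0.1068]
orientation: [-2.538, -1.851, 0.0]
contact_force: [0.9, -0.6, -3.0]
gripper_width: 0.0301
grasp_force: 29.8
```

Request:
send_rows(
  series=[
    {"x": 0,"y": 0,"z": 1,"roll": 0,"gripper": 15},
    {"x": 0,"y": 0,"z": 2,"roll": 0,"gripper": 15},
    {"x": 0,"y": 0,"z": 3,"roll": 0,"gripper": 15},
    {"x": 0,"y": 0,"z": 3,"roll": 0,"gripper": 15},
    {"x": 0,"y": 0,"z": 3,"roll": 0,"gripper": 15},
  ],
)

```text
t: 10.5
tcp_pos: [0.481, -0.3936, 0.1042]
orientation: [2.538, 1.85, -0.001]
contact_force: [-2.6, -2.5, 1.2]
gripper_width: 0.0298
grasp_force: 29.8
```

```bash
python3 - <<'E'
from h import *
go(.4808,-.3923,.101,72)
E
```

```text
t 10.5 tcp [ 0.481  -0.3936  0.1042] yaw 72.2 tilt [-0.0001 -0.0009] F [-2.6 -2.5  1.2] g 0.0298 -> shift [ 1.2 -0.6  3.2] roll 0.2
```

Request:
send_rows(
  series=[
    {"x": -0.6,"y": -0.3,"z": 0,"roll": 0,"gripper": 15},
    {"x": -1.2,"y": -0.6,"z": 0,"roll": 0,"gripper": 15},
    {"x": -1.2,"y": -0.6,"z": 0.5,"roll": 0,"gripper": 15},
    {"x": -1.2,"y": -0.6,"z": 1,"roll": 0,"gripper": 15},
    {"x": -1.2,"y": -0.6,"z": 1,"roll": 0,"gripper": 15},
  ],
)

```text
t: 11.12
tcp_pos: [0.4804, -0.394, 0.103]
orientation: [2.538, 1.851, -0.0]
contact_force: [-2.8, -1.9, 1.8]
gripper_width: 0.0298
grasp_force: 29.8
```

```bash
python3 - <<'E'
from h import *
go(.4808,-.3923,.101,72);print(r.get_obs()['wrist_torque'])
E
```

```text
t 11.12 tcp [ 0.4804 -0.394   0.103 ] yaw 72.2 tilt [ 0.     -0.0001] F [-2.8 -1.9  1.8] g 0.0298 -> shift [ 1.7 -0.1  2. ] roll 0.2
[-0.45035234  0.36393318  0.03836075]
```

Request:
send_rows(
  series=[
    {"x": -0.6,"y": -0.5,"z": 0,"roll": 0,"gripper": 15},
    {"x": -1.2,"y": -1,"z": 0,"roll": 0,"gripper": 15},
    {"x": -1.2,"y": -1,"z": 0.5,"roll": 0,"gripper": 15},
    {"x": -1.2,"y": -1,"z": 1,"roll": 0,"gripper": 15},
    {"x": -1.2,"y": -1,"z": 1,"roll": 0,"gripper": 15},
  ],
)

```text
t: 11.75
tcp_pos: [0.479, -0.3944, 0.1018]
orientation: [-2.537, -1.851, -0.0]
contact_force: [1.3, -0.1, -2.4]
gripper_width: 0.0301
grasp_force: 29.8
```

```bash
python3 - <<'E'
from h import *
go(.4808,-.3923,.101,72);print(r.get_obs()['wrist_torque'])
E
```

```text
t 11.75 tcp [ 0.479  -0.3944  0.1018] yaw 72.2 tilt [-0.0002  0.0004] F [ 1.3 -0.1 -2.4] g 0.0301 -> shift [2.6 1.  0.8] roll 0.2
[-0.06962419 -0.0128713  -0.02697061]
```

Request:
send_rows(
  series=[
    {"x": 0,"y": 0,"z": 0.3,"roll": 0,"gripper": 15},
    {"x": 0,"y": 0,"z": 0.6,"roll": 0,"gripper": 15},
    {"x": 0,"y": 0,"z": 0.9,"roll": 0,"gripper": 15},
    {"x": 0,"y": 0,"z": 1.2,"roll": 0,"gripper": 15},
    {"x": 0,"y": 0,"z": 1.2,"roll": 0,"gripper": 15},
  ],
)

```text
t: 12.38
tcp_pos: [0.479, -0.3947, 0.1007]
orientation: [-2.538, -1.851, 0.0]
contact_force: [1.0, 0.3, -2.7]
gripper_width: 0.03
grasp_force: 29.8
```

```bash
python3 - <<'E'
from h import *
go(.4808,-.3923,.101,72);print(r.get_obs()['wrist_torque'])
E
```

```text
t 12.38 tcp [ 0.479  -0.3947  0.1007] yaw 72.2 tilt [-0.0001  0.    ] F [ 1.   0.3 -2.7] g 0.03 -> shift [ 2.8  1.  -0.3] roll 0.2
[-0.01118808 -0.01299079  0.01668873]
```

Request:
send_rows(
  series=[
    {"x": 0,"y": 0,"z": 0.3,"roll": 0,"gripper": 15},
    {"x": 0,"y": 0,"z": 0.6,"roll": 0,"gripper": 15},
    {"x": 0,"y": 0,"z": 0.9,"roll": 0,"gripper": 15},
    {"x": 0,"y": 0,"z": 1,"roll": 0,"gripper": 15},
    {"x": 0,"y": 0,"z": 1,"roll": 0,"gripper": 15},
  ],
)

```text
t: 13.0
tcp_pos: [0.479, -0.3947, 0.0998]
orientation: [-2.538, -1.851, 0.0]
contact_force: [-0.1, 0.1, -2.3]
gripper_width: 0.0299
grasp_force: 29.8
```

```bash
python3 - <<'E'
from h import *
go(.4808,-.3923,.101,72);print(r.get_obs()['wrist_torque'])
E
```

```text
t 13.0 tcp [ 0.479  -0.3947  0.0998] yaw 72.2 tilt [-0.  0.] F [-0.1  0.1 -2.3] g 0.0299 -> shift [ 2.8  1.  -1.2] roll 0.2
[-0.06816394 -0.0724853  -0.01071513]
```

Request:
send_rows(
  series=[
    {"x": 0,"y": 0,"z": 0.3,"roll": 0,"gripper": 15},
    {"x": 0,"y": 0,"z": 0.6,"roll": 0,"gripper": 15},
    {"x": 0,"y": 0,"z": 0.9,"roll": 0,"gripper": 15},
    {"x": 0,"y": 0,"z": 1,"roll": 0,"gripper": 15},
    {"x": 0,"y": 0,"z": 1,"roll": 0,"gripper": 15},
  ],
)

```text
t: 13.62
tcp_pos: [0.4791, -0.3947, 0.0988]
orientation: [2.538, 1.852, 0.0]
contact_force: [0.0, 0.9, -2.9]
gripper_width: 0.0298
grasp_force: 29.8
```

```bash
python3 - <<'E'
from h import *
go(.4808,-.3923,.101,72);print(r.get_obs()['wrist_torque'])
E
```

```text
t 13.62 tcp [ 0.4791 -0.3947  0.0988] yaw 72.2 tilt [0. 0.] F [ 0.   0.9 -2.9] g 0.0298 -> shift [ 2.8  0.9 -2.2] roll 0.2
[-0.05349486 -0.06383651  0.03742879]
```

Request:
send_rows(
  series=[
    {"x": 0,"y": 0,"z": 0.3,"roll": 0,"gripper": 15},
    {"x": 0,"y": 0,"z": 0.6,"roll": 0,"gripper": 15},
    {"x": 0,"y": 0,"z": 0.9,"roll": 0,"gripper": 15},
    {"x": 0,"y": 0,"z": 1,"roll": 0,"gripper": 15},
    {"x": 0,"y": 0,"z": 1,"roll": 0,"gripper": 15},
  ],
)

```text
t: 14.25
tcp_pos: [0.4791, -0.3948, 0.0983]
orientation: [2.538, 1.851, 0.0]
contact_force: [-1.8, 2.4, 5.1]
gripper_width: 0.0301
grasp_force: 29.8
```

```bash
python3 - <<'E'
from h import *
go(.4808,-.3923,.101,72);print(r.get_obs()['wrist_torque'])
p,d=shot('top','top4');q,e=shot('side','side4')
cv2.imwrite('pics/crop4.png',np.hstack([cv2.resize(p[176:256,328:408],(400,400),interpolation=cv2.INTER_CUBIC),cv2.resize(q[135:205,265:335],(400,400),interpolation=cv2.INTER_CUBIC)])[:,:,::-1])
for n,pp,dd in(('top',p,d),('side',q,e),('side',None,np.load('pics/side0.npy')),('top',None,np.load('pics/top0.npy'))):
    W=world(n,dd);k=np.hypot(W[:,:,0]-.48,W[:,:,1]+.393)
    if pp is not None:
        m=(pp[:,:,2].astype(int)-pp[:,:,0]>25)&(dd>0)&(k>.025)&(k<.073)&(W[:,:,2]>.085)&(W[:,:,2]<.105);print(n,m.sum(),np.median(W[m][:,2]),W[m].mean(0))
    else:
        m=(dd>0)&(k>.042)&(k<.065)&(abs(W[:,:,2]-.052)<.012);print(n,'case z',np.median(W[m][:,2]))
        m=(dd>0)&(k>.012)&(k<.035)&(abs(W[:,:,2]-.064)<.008);print(n,'plate z',np.median(W[m][:,2]))
E
```

```text
t 14.25 tcp [ 0.4791 -0.3948  0.0983] yaw 72.2 tilt [ 0.0002 -0.0002] F [-1.8  2.4  5.1] g 0.0301 -> shift [ 2.8  0.8 -2.7] roll 0.2
[0.37849205 0.53545167 0.01819051]
top 514 0.09368938616157385 [ 0.48862116 -0.36011375  0.09354081]
side 91 0.09238983075786301 [ 0.45619931 -0.40523937  0.0919504 ]
side case z 0.051178774328147325
side plate z 0.0635998680427963
top case z 0.05240268712409874
top plate z 0.06421233039986107
```

View pics/crop4.png

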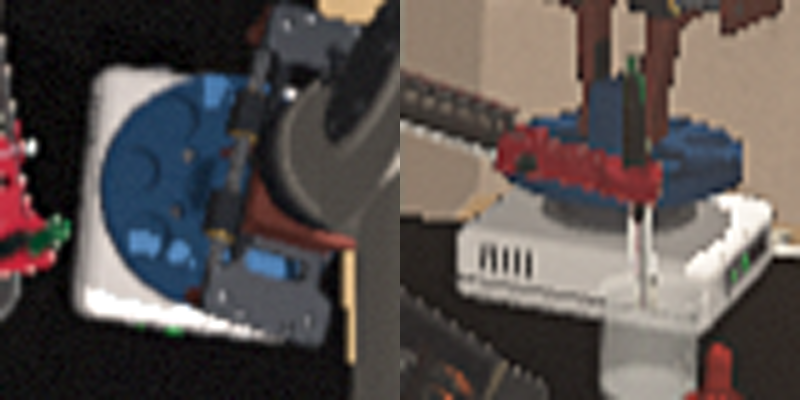

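The picture shows the tray sitting level just above the plate, with disc top z about 93.5 mm, so the underside is on the pin tops at about 8 N. Now I turn it toward yaw 60.

Request:
send_rows(
  series=[
    {"x": 0,"y": 0,"z": -0.1,"roll": 2,"gripper": 15},
    {"x": 0,"y": 0,"z": -0.1,"roll": 4,"gripper": 15},
    {"x": 0,"y": 0,"z": -0.1,"roll": 6,"gripper": 15},
    {"x": 0,"y": 0,"z": -0.1,"roll": 8,"gripper": 15},
    {"x": 0,"y": 0,"z": -0.1,"roll": 8,"gripper": 15},
  ],
)

```text
t: 14.98
tcp_pos: [0.4788, -0.3948, 0.0975]
orientation: [-2.661, -1.669, 0.001]
contact_force: [0.6, -0.8, -0.7]
gripper_width: 0.0299
grasp_force: 29.8
```

```bash
python3 - <<'E'
from h import *
go(.4808,-.3923,.101,60.3);print(r.get_obs()['wrist_torque'])
E
```

```text
t 14.97 tcp [ 0.4788 -0.3948  0.0975] yaw 64.2 tilt [-0.0005  0.    ] F [ 0.6 -0.8 -0.7] g 0.0299 -> shift [ 3.1  0.7 -3.5] roll 3.9
[-0.31791133 -0.20777324 -0.01422598]
```

Request:
send_rows(
  series=[
    {"x": 0,"y": 0,"z": 0.2,"roll": 0.7,"gripper": 15},
    {"x": 0,"y": 0,"z": 0.3,"roll": 1.4,"gripper": 15},
    {"x": 0,"y": 0,"z": 0.4,"roll": 2.1,"gripper": 15},
    {"x": 0,"y": 0,"z": 0.4,"roll": 2.8,"gripper": 15},
    {"x": 0,"y": 0,"z": 0.4,"roll": 2.8,"gripper": 15},
  ],
)

```text
t: 15.6
tcp_pos: [0.4788, -0.3944, 0.0972]
orientation: [-2.7, -1.604, 0.0]
contact_force: [0.0, 0.1, -2.8]
gripper_width: 0.0302
grasp_force: 29.8
```

```bash
python3 - <<'E'
from h import *
go(.4808,-.3923,.101,60.3);print(r.get_obs()['wrist_torque'])
E
```

```text
t 15.6 tcp [ 0.4788 -0.3944  0.0972] yaw 61.4 tilt [-0.0007  0.0005] F [ 0.   0.1 -2.8] g 0.0302 -> shift [ 2.8  0.8 -3.8] roll 1.1
[-0.01749083  0.00977927  0.02007084]
```

No contact force at a lower height, so the holes have met the pins. I ease to the centre angle and lower to the detent (TCP about 92.5 mm).

Request:
send_rows(
  series=[
    {"x": 0,"y": 0,"z": 0.3,"roll": 0.4,"gripper": 15},
    {"x": 0,"y": 0,"z": 0.6,"roll": 0.8,"gripper": 15},
    {"x": 0,"y": 0,"z": 0.9,"roll": 0.8,"gripper": 15},
    {"x": 0,"y": 0,"z": 1.2,"roll": 0.8,"gripper": 15},
    {"x": 0,"y": 0,"z": 1.2,"roll": 0.8,"gripper": 15},
  ],
)

```text
t: 16.23
tcp_pos: [0.4791, -0.3948, 0.0963]
orientation: [2.712, 1.586, 0.0]
contact_force: [0.2, -0.7, -1.7]
gripper_width: 0.0299
grasp_force: 29.8
```

```bash
python3 - <<'E'
from h import *
go(.4808,-.3923,.092,60.3);print(r.get_obs()['wrist_torque'])
E
```

```text
t 16.23 tcp [ 0.4791 -0.3948  0.0963] yaw 60.6 tilt [ 0.0001 -0.0001] F [ 0.2 -0.7 -1.7] g 0.0299 -> shift [3.  0.3 4.3] roll 0.3
[-0.09832789 -0.05155883 -0.09011786]
```

Request:
send_rows(
  series=[
    {"x": 0,"y": 0,"z": 0.4,"roll": 0,"gripper": 15},
    {"x": 0,"y": 0,"z": 0.8,"roll": 0,"gripper": 15},
    {"x": 0,"y": 0,"z": 1.2,"roll": 0,"gripper": 15},
    {"x": 0,"y": 0,"z": 1.6,"roll": 0,"gripper": 15},
    {"x": 0,"y": 0,"z": 1.6,"roll": 0,"gripper": 15},
  ],
)

```text
t: 16.85
tcp_pos: [0.479, -0.3947, 0.0947]
orientation: [2.712, 1.586, -0.0]
contact_force: [0.0, -0.2, -3.0]
gripper_width: 0.0302
grasp_force: 29.8
```

```bash
python3 - <<'E'
from h import *
go(.4808,-.3923,.092,60.3);print(r.get_obs()['wrist_torque'])
E
```

```text
t 16.85 tcp [ 0.479  -0.3947  0.0947] yaw 60.6 tilt [-0. -0.] F [ 0.  -0.2 -3. ] g 0.0302 -> shift [3.  0.3 2.7] roll 0.3
[-0.10021941 -0.00096733  0.00301231]
```

Request:
send_rows(
  series=[
    {"x": 0,"y": 0,"z": 0.5,"roll": 0,"gripper": 15},
    {"x": 0,"y": 0,"z": 1.0,"roll": 0,"gripper": 15},
    {"x": 0,"y": 0,"z": 1.5,"roll": 0,"gripper": 15},
    {"x": 0,"y": 0,"z": 2.0,"roll": 0,"gripper": 15},
    {"x": 0,"y": 0,"z": 2.2,"roll": 0,"gripper": 15},
  ],
)

```text
t: 17.48
tcp_pos: [0.4789, -0.3951, 0.0927]
orientation: [2.712, 1.585, -0.0]
contact_force: [-2.4, -1.6, 0.8]
gripper_width: 0.0295
grasp_force: 29.8
```

```bash
python3 - <<'E'
from h import *
go(.4808,-.3923,.092,60.3);print(r.get_obs()['wrist_torque'])
E
```

```text
t 17.48 tcp [ 0.4789 -0.3951  0.0927] yaw 60.6 tilt [ 0.     -0.0005] F [-2.4 -1.6  0.8] g 0.0295 -> shift [3.4 0.3 0.7] roll 0.3
[-0.11711791  0.45449717  0.0169188 ]
```

Contact comes at the detent height as predicted. I press gently.

Request:
send_rows(
  series=[
    {"x": 0,"y": 0,"z": 0.2,"roll": 0,"gripper": 15},
    {"x": 0,"y": 0,"z": 0.4,"roll": 0,"gripper": 15},
    {"x": 0,"y": 0,"z": 0.6,"roll": 0,"gripper": 15},
    {"x": 0,"y": 0,"z": 0.8,"roll": 0,"gripper": 15},
    {"x": 0,"y": 0,"z": 0.8,"roll": 0,"gripper": 15},
  ],
)

```text
t: 18.1
tcp_pos: [0.4791, -0.3951, 0.0919]
orientation: [2.712, 1.585, -0.0]
contact_force: [-1.2, -2.4, 2.7]
gripper_width: 0.0299
grasp_force: 29.8
```

```bash
python3 - <<'E'
from h import *
go(.4808,-.3923,.0845,60.3);print(r.get_obs()['wrist_torque'])
E
```

```text
t 18.1 tcp [ 0.4791 -0.3951  0.0919] yaw 60.6 tilt [ 0.0003 -0.0005] F [-1.2 -2.4  2.7] g 0.0299 -> shift [3.2 0.1 7.4] roll 0.3
[-0.56368074  0.58013839  0.00898966]
```

Request:
send_rows(
  series=[
    {"x": -0.4,"y": 0,"z": 0.2,"roll": 0,"gripper": 15},
    {"x": -0.4,"y": 0,"z": 0.4,"roll": 0,"gripper": 15},
    {"x": -0.4,"y": 0,"z": 0.6,"roll": 0,"gripper": 15},
    {"x": -0.4,"y": 0,"z": 0.8,"roll": 0,"gripper": 15},
    {"x": -0.4,"y": 0,"z": 1.0,"roll": 0,"gripper": 15},
  ],
)

```text
t: 18.73
tcp_pos: [0.479, -0.395, 0.0906]
orientation: [2.712, 1.586, 0.0]
contact_force: [-1.8, -0.9, 3.1]
gripper_width: 0.0299
grasp_force: 29.8
```

```bash
python3 - <<'E'
from h import *
go(.4808,-.3923,.0845,60.3);print(r.get_obs()['wrist_torque'])
E
```

```text
t 18.73 tcp [ 0.479  -0.395   0.0906] yaw 60.6 tilt [0.0003 0.    ] F [-1.8 -0.9  3.1] g 0.0299 -> shift [3.2 0.2 6.1] roll 0.3
[-0.38311745  0.20072805  0.00928221]
```

Moving down with about 6 N of press; I continue at the same pace.

Request:
send_rows(
  series=[
    {"x": -0.2,"y": -0.2,"z": 0.3,"roll": 0,"gripper": 15},
    {"x": -0.3,"y": -0.3,"z": 0.6,"roll": 0,"gripper": 15},
    {"x": -0.3,"y": -0.3,"z": 0.9,"roll": 0,"gripper": 15},
    {"x": -0.3,"y": -0.3,"z": 1.2,"roll": 0,"gripper": 15},
    {"x": -0.3,"y": -0.3,"z": 1.2,"roll": 0,"gripper": 15},
  ],
)

```text
t: 19.35
tcp_pos: [0.4786, -0.3949, 0.0894]
orientation: [-2.712, -1.586, -0.0]
contact_force: [-0.4, -1.6, 1.0]
gripper_width: 0.0301
grasp_force: 29.8
```

```bash
python3 - <<'E'
from h import *
go(.4808,-.3923,.0845,60.3);print(r.get_obs()['wrist_torque'])
E
```

```text
t 19.35 tcp [ 0.4786 -0.3949  0.0894] yaw 60.6 tilt [0.0002 0.0002] F [-0.4 -1.6  1. ] g 0.0301 -> shift [3.4 0.6 4.9] roll 0.3
[-0.21266669 -0.17623973 -0.01561083]
```

Request:
send_rows(
  series=[
    {"x": 0,"y": 0,"z": 0.5,"roll": 0,"gripper": 15},
    {"x": 0,"y": 0,"z": 1.0,"roll": 0,"gripper": 15},
    {"x": 0,"y": 0,"z": 1.5,"roll": 0,"gripper": 15},
    {"x": 0,"y": 0,"z": 2.0,"roll": 0,"gripper": 15},
    {"x": 0,"y": 0,"z": 2.5,"roll": 0,"gripper": 15},
  ],
)

```text
t: 19.98
tcp_pos: [0.4781, -0.3949, 0.0865]
orientation: [-2.711, -1.585, 0.001]
contact_force: [0.8, -0.4, -4.2]
gripper_width: 0.0301
grasp_force: 29.8
```

```bash
python3 - <<'E'
from h import *
go(.4808,-.3923,.0845,60.3);print(r.get_obs()['wrist_torque'])
E
```

```text
t 19.98 tcp [ 0.4781 -0.3949  0.0865] yaw 60.6 tilt [-0.0007  0.0005] F [ 0.8 -0.4 -4.2] g 0.0301 -> shift [3.6 1.  2. ] roll 0.3
[-0.18111185 -0.22363413 -0.01399997]
```

Past the balls, since the force now pulls downward. I go on to the plate.

Request:
send_rows(
  series=[
    {"x": 0,"y": 0,"z": 0.5,"roll": 0,"gripper": 15},
    {"x": 0,"y": 0,"z": 1.0,"roll": 0,"gripper": 15},
    {"x": 0,"y": 0,"z": 1.5,"roll": 0,"gripper": 15},
    {"x": 0,"y": 0,"z": 1.9,"roll": 0,"gripper": 15},
    {"x": 0,"y": 0,"z": 2.2,"roll": 0,"gripper": 15},
  ],
)

```text
t: 20.6
tcp_pos: [0.4783, -0.3953, 0.0848]
orientation: [-2.712, -1.585, 0.0]
contact_force: [-0.6, -1.4, -4.4]
gripper_width: 0.0303
grasp_force: 29.8
```

```bash
python3 - <<'E'
from h import *
go(.4808,-.3923,.0845,60.3);print(r.get_obs()['wrist_torque'])
E
```

```text
t 20.6 tcp [ 0.4783 -0.3953  0.0848] yaw 60.6 tilt [-0.0003 -0.0001] F [-0.6 -1.4 -4.4] g 0.0303 -> shift [3.9 0.7 0.3] roll 0.3
[-0.2128667   0.01153627 -0.0178434 ]
```

Request:
send_rows(
  series=[
    {"x": 0,"y": 0,"z": 0.3,"roll": 0,"gripper": 15},
    {"x": 0,"y": 0,"z": 0.6,"roll": 0,"gripper": 15},
    {"x": 0,"y": 0,"z": 0.9,"roll": 0,"gripper": 15},
    {"x": 0,"y": 0,"z": 1.1,"roll": 0,"gripper": 15},
    {"x": 0,"y": 0,"z": 1.1,"roll": 0,"gripper": 15},
  ],
)

```text
t: 21.22
tcp_pos: [0.4786, -0.3951, 0.0844]
orientation: [2.712, 1.586, 0.0]
contact_force: [-2.2, 1.6, 5.1]
gripper_width: 0.0298
grasp_force: 29.8
```

```bash
python3 - <<'E'
from h import *
go(.4808,-.3923,.0845,60.3);print(r.get_obs()['wrist_torque'])
E
```

```text
t 21.23 tcp [ 0.4786 -0.3951  0.0844] yaw 60.6 tilt [ 0.0002 -0.0001] F [-2.2  1.6  5.1] g 0.0298 -> shift [ 3.5  0.6 -0.1] roll 0.3
[0.39917928 0.56124485 0.01047942]
```

It bottoms exactly 14 mm below the pin-top contact, so the tray is home. One more light press to be sure it is flat, then ease off, open and retreat.

Request:
send_rows(
  series=[
    {"x": 0,"y": 0,"z": 0.3,"roll": 0,"gripper": 15},
    {"x": 0,"y": 0,"z": 0.6,"roll": 0,"gripper": 15},
    {"x": 0,"y": 0,"z": 0.6,"roll": 0,"gripper": 15},
    {"x": 0,"y": 0,"z": 0.2,"roll": 0,"gripper": 15},
    {"x": 0,"y": 0,"z": -0.4,"roll": 0,"gripper": 15},
  ],
)

```text
t: 21.85
tcp_pos: [0.4786, -0.3951, 0.0844]
orientation: [2.712, 1.586, 0.0]
contact_force: [-0.6, 0.7, 0.5]
gripper_width: 0.0302
grasp_force: 29.8
```

Request:
send_rows(
  series=[
    {"x": 0,"y": 0,"z": 0,"roll": 0,"gripper": 32},
    {"x": 0,"y": 0,"z": 0,"roll": 0,"gripper": 38},
    {"x": 0,"y": 0,"z": 0,"roll": 0,"gripper": 45},
    {"x": 0,"y": 0,"z": 0,"roll": 0,"gripper": 52},
    {"x": 0,"y": 0,"z": 0,"roll": 0,"gripper": 52},
  ],
)

```text
t: 22.48
tcp_pos: [0.4785, -0.3952, 0.0841]
orientation: [2.712, 1.586, 0.0]
contact_force: [0.3, -0.3, -0.3]
gripper_width: 0.0517
grasp_force: 0.0
```

```bash
python3 - <<'E'
from h import *
go(.4808,-.3923,.0845,60.3);print(r.get_obs()['wrist_torque'])
E
```

```text
t 22.48 tcp [ 0.4785 -0.3952  0.0841] yaw 60.6 tilt [ 0.0001 -0.0001] F [ 0.3 -0.3 -0.3] g 0.0517 -> shift [ 3.7  0.6 -0.4] roll 0.3
[-0.01610062 -0.0202099  -0.01868081]
```

Released with clean forces. I retreat straight up, then back toward -y to clear the view.

Request:
send_rows(
  series=[
    {"x": 0,"y": 0,"z": -20,"roll": 0,"gripper": 52},
    {"x": 0,"y": 0,"z": -55,"roll": 0,"gripper": 52},
    {"x": 0,"y": 0,"z": -100,"roll": 0,"gripper": 52},
    {"x": 0,"y": 0,"z": -150,"roll": 0,"gripper": 52},
    {"x": 0,"y": 0,"z": -200,"roll": 0,"gripper": 52},
  ],
)

```text
t: 23.1
tcp_pos: [0.4784, -0.3951, 0.2875]
orientation: [2.711, 1.585, 0.001]
contact_force: [0.7, -0.6, 0.1]
gripper_width: 0.0517
grasp_force: 0.0
```

Request:
send_rows(
  series=[
    {"x": -45,"y": -20,"z": -20,"roll": 0,"gripper": 52},
    {"x": -90,"y": -40,"z": -20,"roll": 0,"gripper": 52},
    {"x": -135,"y": -60,"z": -20,"roll": 0,"gripper": 52},
    {"x": -180,"y": -75,"z": -20,"roll": 0,"gripper": 52},
    {"x": -200,"y": -75,"z": -20,"roll": 0,"gripper": 52},
  ],
)

```text
t: 23.72
tcp_pos: [0.3119, -0.5348, 0.3058]
orientation: [2.714, 1.579, -0.002]
contact_force: [0.7, -0.0, 0.1]
gripper_width: 0.052
grasp_force: 0.0
```

```bash
python3 - <<'E'
from h import *
go(.4808,-.3923,.0845,60.3)
p,d=shot('top','top5');q,e=shot('side','side5')
cv2.imwrite('pics/crop5.png',np.hstack([cv2.resize(p[156:256,308:408],(400,400),interpolation=cv2.INTER_CUBIC),cv2.resize(q[110:220,245:355],(400,400),interpolation=cv2.INTER_CUBIC)])[:,:,::-1])
W=world('top',d);k=np.hypot(W[:,:,0]-.48,W[:,:,1]+.393)
m=(p[:,:,2].astype(int)-p[:,:,0]>25)&(d>0)&(k>.03)&(k<.07)&(W[:,:,2]>.07)&(W[:,:,2]<.105)
s=W[m];print(len(s),np.median(s[:,2]));A=np.c_[s[:,:2],np.ones(len(s))];print('plane',np.linalg.lstsq(A,s[:,2],rcond=None)[0])
W0=world('top',np.load('pics/top0.npy'))
E
```

```text
t 23.73 tcp [ 0.3119 -0.5348  0.3058] yaw 60.4 tilt [-0.    -0.002] F [ 0.7 -0.   0.1] g 0.052 -> shift [207.8  76.1 221. ] roll 0.1
864 0.07973740049183023
plane [-0.00032623  0.00602485  0.08174886]
```

View pics/crop5.png

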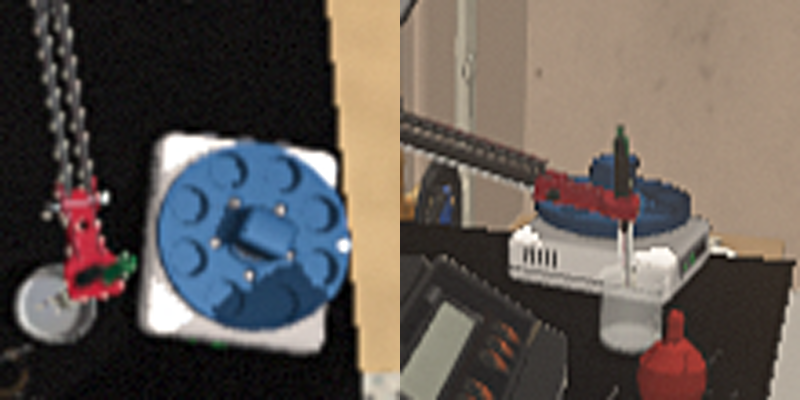

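The tray (centre about (255,235) in the left crop) lies flat. Its top is at 79.7 mm against 80 expected, the pins show in its holes, and the electrode, beaker and bulb have not moved.

```bash
python3 -c "
from plant import r
print(r.hand_in())"
```

```text
the job is handed in; nothing more can be done
None
```

The tray is fitted and handed in: it snapped fully home flat on the drive plate (top at 79.7 mm against 80 mm expected), the highest press read after any move was about 8 N, and the gripper let go and backed clear.

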